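# Set the gap of the worn glue press

## Robot

A 6-joint arm with a two-finger parallel gripper is mounted at the origin on the work surface. World frame = base frame: x ahead of the robot, y to its left, z up, the work surface at z = 0. Lengths are in mm, angles in rad, forces in N, time in s.
With the tool pointing down it reaches from about 325 to 925 mm from the base axis. Payload 3.1 kg.
Tool frame: the origin (TCP) lies midway between the tips of the shut fingers; the grasp point (between the pads) lies behind it (robot.tcp_to_grasp is the z of the grasp point in the tool frame, in mm); z points along the fingers, y is the line along which they close (so a half turn about z gives the same grasp; the last joint's range is limited). The gripper opens to 85 mm and grips with 20 to 120 N. Pads are 22 mm wide; open, the fingers measure 114 mm over their backs; the gripper's body (76 mm by 85 mm) begins 54 mm behind the grasp point. The pads swing forward as they close: fully open they stand 13 mm farther back than shut.
Start: joints at [1.097, 0.217, 1.613, -0, 1.311, -0.112], TCP at [221.206, 584.557, 231.3] pointing down, gripper open.
Joint ranges: [-2.75, 2.75], [-0.78, 2.1], [0.31, 2.55], [-1.13, 4.27], [0.13, 2.63], [-2.58, 2.58]. Speed limits (rad/s): [2.79, 2.79, 3.14, 3.14, 3.14, 3.14].

## Interface

Orientations are given as [roll, pitch, yaw] about the fixed x, y, z axes, in that order (R = Rz(yaw) Ry(pitch) Rx(roll)).
In Python, from bench import telemetry, cams, robot, search_frame, masks_of gives the robot as it stands.
- The arm moves only by the tool move_arm, never from a script. Its argument "increments" is a list of rows, each a list of 3 entries, a list of its own where there are three numbers: the shift along the world's x, y, z in cm, then the turn, a rotation vector about the world's x, y, z in rad, then the closure, from -1 (fully open) to 1 (shut). In form: [[[tx, ty, tz], [ax, ay, az], hand], ...]. A call has exactly 10 rows; each row is the pose to reach, as a shift and turn from the pose commanded when the call began; what a row does not reach only later rows make up. A row lasts 1/10 s, in which the tool goes at most 50 mm and 8.59 degrees, less where a joint would pass 70% of its speed; a pose out of reach is approached as far as the arm can. A call with a gripper value outside its range is refused whole. The fingers move at their own pace and stop on an object; the grip force is fixed at half the most. Time passes only in rows, so rows that repeat a pose let the fingers close, or fill a call up. It gives the time, the measured TCP pose, the force, the opening and the grip force at its end, in the units of the state.
- telemetry.read_state(): the state, without advancing time (a new reading comes with each control period).
- cams.camera(name): name is "scene" or "side" or "wrist"; returns (picture, depth): 480x640x3 uint8, red, green, blue; 480x640 float32, mm along the optical axis (not along the pixel's ray), 0 where there is no reading.
- cams.get_calibration(name): a dict with "intrinsics" (3x3 intrinsics, pixels), "world_from_camera" (4x4, takes a point from camera to world coordinates). Camera axes: x right, y up, looking along -z (the intrinsics and any distortion apply to the point x, -y, -z); pixel columns grow to the right and rows downward; lengths in mm; the calibration is good to about 2 mm. A picture is of the moment at which its call begins: read the wrist's pose just before it. get_calibration takes no time and is no camera call; for the wrist camera it gives the pose at the moment of the call.
- robot.close_job(): hands the job in; it is judged then, once.
Trained networks look in the newest picture that a camera, given by its name, has taken for a name from the list of things; names that differ only in an ending like _2 or _b are one class to them, and where a whole thing is asked for, a point or a joint stands for the part that bears it (a point fixed in the world has none). Each returns a list of dicts, best first, with "confidence" (0 to 1); they miss things now and then, are a little off and sometimes report something else, mostly with a low value. They report only what shows in the picture. A call takes as long as a camera call.
- search_frame(camera, label): "bbox" ([left, top, right, bottom] in pixels, round what is visible of it).
- masks_of(camera, label): "region" (480x640 bool, what is visible of it) and "bbox" ([left, top, right, bottom] in pixels, round what is visible of it).
The state is a dict: "time_s": time; "qpos": joint angles; "qd": joint speeds; "joint_torque": joint torques, N m; "ee_pos": TCP position; "tool_rot": TCP orientation; "ft_force": force on the tool from outside, world axes, zero at the start; "wrist_torque": the same for the moment, N m; "finger_gap": opening from 0.0 (shut) to 1.0 (fully open); "gripper_force": force on a finger pad.
Only numpy, scipy, OpenCV 4.12 (cv2) and the standard library are available. Lean on these libraries where they do the work, as an engineer would, in place of code of your own. Each camera call takes 0.05 s, during which the arm holds its last target. There are 200 camera calls.

## Task

Set the little glue press for the next ornament: turn its handwheel clockwise until the felt-faced plate is seated on the wooden disc, firm but not crushed into it, then open the press by half a turn of the brass nut and let go. The wheel is worn and loose on the nut, so turning that only takes up the slack does not count: feel for where the nut starts to move and count from there. Leave everything else on the table standing where it is.

Things in the scene. Friction and masses are not known exactly. Their poses are not given: they have to be found in the camera images.
- press: Green bench screw press, fixed to the table: base 200 x 230 x 20 mm, two steel columns, crosshead (top 165 mm above the table). Origin: centre of the base's underside, on the table; z up along the screw's axis, y along the crosshead. Above the bed a 130 mm square aluminium plate with a grey felt face hangs on the vertical screw.
- axis (a point): Point fixed on the press, on the vertical axis of screw, nut and handwheel, 231.5 mm above the table: the height of the middle of the crank handle, which circles it at 75 mm. Clockwise seen from above lowers the plate, counter-clockwise raises it.
- wheel (a point): Centre of the dark steel handwheel (rim centre-line radius 75 mm, 14 mm thick, three spokes, top of rim 205 mm above the table); its x axis points to the crank handle. It sits loosely on the brass nut below: between driving the nut one way and the other lies free play of over a tenth and under a quarter of a turn (about 0.5 N at the handle). Keeping the nut moving takes about 7 N; it stays where left.
- disc (a point): Centre of the underside of the wooden disc fixed on the press's bed, 20 mm above the table; disc diameter 100 mm, roughly 20 mm thick. From first touch on the disc the plate's felt resists ever more, about 0.6 N more per mm at the handle: it is properly seated when the crank handle needs 10 to 14 N; pushing the handle with over 20 N crushes it.
- handle_mid (a point): Centre of the black crank handle, an upright round grip of diameter 22 mm and height 45 mm (its foot 209 mm, its top 254 mm above the table) that spins freely on its pin on the wheel's rim, 75 mm from the axis; so it can be held and led round in a circle without turning the hand.
- screw_top (a point): Top end of the steel screw (diameter 18 mm), which stands up through the middle of the wheel, about 220 to 230 mm above the table; it does not turn but rises 16 mm per turn of the nut (8 mm in half a turn) together with the plate. Its height when the plate is seated is not known exactly. z up.
- twine: Bystander: spool of twine, diameter 62, height 85 mm; origin under its centre.
- spray_can: Bystander: upright spray can, diameter 56, height 150 mm; origin under its centre.
- candle: Bystander: white pillar candle, diameter 60, height 80 mm; origin under its centre.
- slice_a: Bystander: round wood slice, diameter 110, 16 mm thick, lying flat; origin under its centre.
- star: Bystander: wooden star ornament about 75 mm across, 12 mm thick, lying flat on the table; origin under its centre.
- brush: Bystander: glue brush lying flat on the table.

How it is judged (in metres and radians):
On the way:
1. the plate has been brought down and sits on the disc (z of screw_top in the frame of press below 0.2206 m), for 0.2 s.
At the end, for the whole second after the job is handed in: The plate, having been seated on the disc, stands 8 mm (half a turn of the nut) above its first-touch height, within 1.5 mm (about a tenth of a turn), and stays there (z of screw_top in the frame of press between 0.227 and 0.23 m).
It fails at once if the plate is crushed into the disc (more than 0.9 mm past first touch) (z of screw_top in the frame of press below 0.2196 m).
It fails at once if a bystander is pushed more than 25 mm (distance of any of twine, spray_can, candle, slice_a, star, brush from where it was at the start of the episode above 0.025 m).
It also fails if it takes over 64 s, if anything falls off the work surface, if the arm or the gripper's body presses on something with over 40 N, if the wrist force passes 120 N, or if a joint passes its speed limit or range.

## Working session

There is one attempt and no reset: what is moved stays moved. The work goes in short steps, Python scripts to look and compute and a tool call to move; the robot and the scene stay as the last step left them, time stands still between calls to the robot, and variables do not carry over. Pictures are saved under pics/ and viewed, at most 10 in all, crops included, and the job is handed in when it is done.

Besides the shell and the picture viewer there is one more tool, called after ">>>" as name([rows], argument=value, ...), one row to a line, values as JSON. move_arm: Moves the arm, as the interface text tells. Its arguments: {"type":"object","properties":{"increments":{"type":"array","items":{"type":"array"}}},"required":["increments"]}

```bash
mkdir -p pics; ls; cat > h.py <<'E'
import numpy as np, cv2
from bench import telemetry, cams, robot, search_frame, masks_of
def pts(cam, region, pic_depth):
    c=cams.get_calibration(cam);K=np.array(c["intrinsics"]);T=np.array(c["world_from_camera"])
    v,u=np.nonzero(region&(pic_depth>0));d=pic_depth[v,u]
    p=np.stack([(u-K[0,2])/K[0,0]*d,-(v-K[1,2])/K[1,1]*d,-d,np.ones(len(d))])
    return (T@p)[:3].T
E
python3 - <<'E'
from h import *
print(telemetry.read_state(), robot.tcp_to_grasp)
ims=[]
for c in ("scene","side"):
    im,d=cams.camera(c); ims.append(im)
    for n in ("handle_mid","wheel","press","screw_top","twine","spray_can","candle"):
        for m in masks_of(c,n)[:2]:
            P=pts(c,m["region"],d)
            if len(P): print(c,n,round(m["confidence"],2),m["bbox"],len(P),np.median(P,0).round(),np.percentile(P,2,0).round(),np.percentile(P,98,0).round())
    cv2.imwrite(f"pics/{c}0.png",im[:,:,::-1])
E
```

```text
pics
{'time_s': 0.0, 'qpos': array([ 1.09677980e+00,  2.17799234e-01,  1.61494927e+00, -2.70993019e-05,
        1.31126566e+00, -1.12221273e-01]), 'qd': array([ 1.45434250e-03,  7.82078002e-04,  2.01807716e-04,  1.05414638e-04,
       -1.20473373e-03,  5.69032974e-05]), 'joint_torque': array([-7.63228709e-04, -3.96843803e+01, -3.03855729e+01, -2.44750017e-04,
        9.57367796e-03, -5.60529287e-06]), 'ee_pos': array([220.84482794, 583.80764497, 229.9323873 ]), 'tool_rot': array([-3.13918344e+00, -2.45165127e-04,  2.77980409e+00]), 'ft_force': array([-0.04134341,  0.378903  ,  1.19326765]), 'wrist_torque': array([ 0.03188689, -0.03677117, -0.00311267]), 'gripper_force': 0.0, 'finger_gap': 1.0023386612480696} -18.700000000000003
scene handle_mid 0.65 [413.9, 221.0, 428.2, 236.4] 163 [524. 185. 245.] [510. 173. 209.] [529. 195. 259.]
scene wheel 0.86 [344.3, 207.5, 425.3, 273.5] 2078 [554. 127. 205.] [480.  45. 165.] [635. 197. 254.]
scene press 0.62 [311.6, 203.4, 439.6, 341.0] 9397 [589. 133.  68.] [486.   6.   7.] [669. 239. 225.]
scene screw_top 0.8 [336.9, 228.8, 399.8, 306.7] 161
[... 609 characters left out ...]
241.8, 336.7, 316.6] 2892 [542. 132. 203.] [478.  49. 192.] [628. 201. 253.]
side press 0.97 [218.4, 242.4, 373.2, 409.7] 13895 [532. 155.  65.] [447.  28.   8.] [656. 244. 224.]
side screw_top 0.76 [262.7, 264.8, 341.2, 371.8] 2708 [527. 140.  65.] [480.  76.  50.] [581. 199. 222.]
side screw_top 0.46 [220.4, 243.8, 371.7, 405.0] 14057 [533. 155.  65.] [446.  25.   3.] [664. 244. 224.]
side twine 0.59 [205.4, 370.3, 248.7, 423.8] 1565 [570. 312.  82.] [551. 280.  13.] [605. 334.  87.]
side spray_can 0.81 [369.6, 217.5, 400.9, 286.2] 1614 [461. -90. 103.] [ 439. -131.    4.] [490. -81. 151.]
side candle 0.66 [260.1, 265.6, 340.9, 370.7] 2693 [527. 140.  65.] [481.  76.  52.] [583. 198. 223.]
```

```bash
python3 - <<'E'
from h import *
from scipy.optimize import least_squares
allr=[];allh=[];alls=[];crops=[]
for c in ("scene","side"):
    im,d=cams.camera(c)
    P=pts(c,np.ones(d.shape,bool),d)
    near=P[np.hypot(P[:,0]-554,P[:,1]-123)<110]
    r=near[(near[:,2]>201)&(near[:,2]<209)]
    f=lambda q,A: np.hypot(A[:,0]-q[0],A[:,1]-q[1])
    r=r[(f((554,123),r)>55)]
    s=least_squares(lambda q:np.hypot(r[:,0]-q[0],r[:,1]-q[1])-75,[554,123],loss="soft_l1",f_scale=3).x
    print(c,"axis",s, len(r), "ring r pct",np.percentile(f(s,r),[3,50,97]))
    h=near[(near[:,2]>216)&(near[:,2]<258)&(f(s,near)>50)]
    print("h z",np.percentile(h[:,2],[5,50,95]), h.mean(0),len(h))
    q=least_squares(lambda q:np.hypot(h[:,0]-q[0],h[:,1]-q[1])-11,h.mean(0)[:2],loss="soft_l1").x
    top=h[h[:,2]>250]
    print("handle side fit",q,"top",top.mean(0),len(top), "r",np.hypot(*(top.mean(0)[:2]-s)))
    st=near[(near[:,2]>212)&(f(s,near)<16)]
    print("screw",np.median(st,0),len(st),np.percentile(st[:,2],[50,75,95]))
    u,v=(375,270) if c=="scene" else (295,325)
    crops.append(cv2.resize(im[v-110:v+110,u-145:u+145],(580,440))[:, :400] if 0 else cv2.resize(im[v-140:v+140,u-200:u+200],(400*1,280)))
    crops[-1]=cv2.resize(im[v-140:v+140,u-200:u+200],(428,300))
    cv2.imwrite(f"pics/c_{c}.png",cv2.resize(im[v-140:v+140,u-200:u+200],(800,560))[:,:,::-1])
cv2.imwrite("pics/both.png",np.vstack(crops)[:,:,::-1])
E
```

```text
scene axis [559.21635176 122.27210842] 1180 ring r pct [60.06084092 73.15638789 80.18500184]
h z [219.65979609 245.79349877 256.64744786] [522.27164719 185.94228333 242.49301006] 165
handle side fit [515.97000494 184.43889783] top [518.85375958 185.44806058 254.65412031] 66 r 74.96892542589684
screw [561.17402499 122.47438967 224.11896506] 85 [224.11896506 226.74201109 228.4917887 ]
side axis [553.88805526 124.35966085] 1510 ring r pct [65.53679813 73.62404875 79.52818846]
h z [219.37097831 244.02053946 254.32417637] [511.78883505 190.43569105 240.80510733] 301
handle side fit [515.51948258 184.98873903] top [513.89616516 187.36256621 252.95273171] 105 r 74.62383906969062
screw [552.9670277  125.88682439 223.47971695] 115 [223.47971695 224.61869489 225.46279249]
```

View pics/c_scene.png

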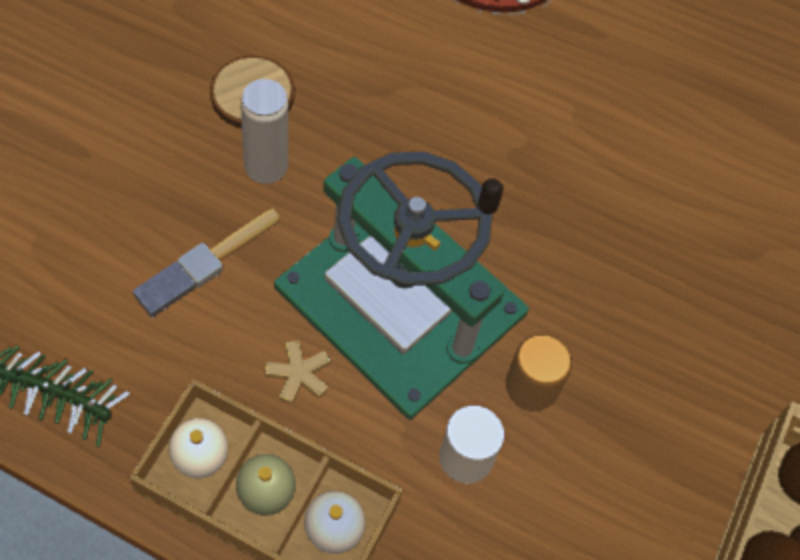

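View pics/c_side.png

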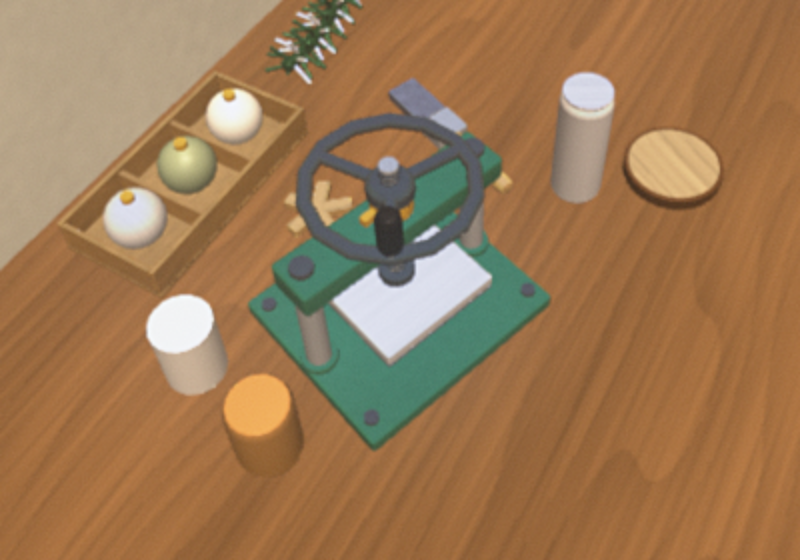

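The handle, at crop pixel (490,195) in the scene view and (388,230) in the side view, stands near (516,185), about 75 mm from the axis at about (556,123.5). The bystanders are all lower than my path.

>>> move_arm([
  [[0,0,4],[0,0,0],-1],
  [[2,-2.7,7],[0,0,0],-1],
  [[5,-6.8,7],[0,0,0],-1],
  [[8,-10.8,7],[0,0,0],-1],
  [[11,-14.9,7],[0,0,0],-1],
  [[14,-18.9,7],[0,0,0],-1],
  [[17,-23,7],[0,0,0],-1],
  [[20,-27,7],[0,0,0],-1],
  [[23,-31,7],[0,0,0],-1],
  [[26,-35,7],[0,0,0],-1],
])

```text
time_s: 1.9
ee_pos: [480.7, 234.7, 301.7]
tool_rot: [3.141, 0.001, 2.78]
ft_force: [0.6, 0.3, 0.6]
finger_gap: 1.0
gripper_force: 0.0
```

```bash
python3 - <<'E'
from h import *
from scipy.optimize import least_squares
print(telemetry.read_state()["ee_pos"])
im,d=cams.camera("wrist"); cv2.imwrite("pics/w1.png",im[:,:,::-1])
P=pts("wrist",np.ones(d.shape,bool),d)
f=lambda q,A: np.hypot(A[:,0]-q[0],A[:,1]-q[1])
c0=(556,123.5)
r=P[(P[:,2]>200)&(P[:,2]<209)&(f(c0,P)<95)&(f(c0,P)>55)]
if len(r): print("axis",least_squares(lambda q:f(q,r)-75,c0,loss="soft_l1",f_scale=3).x,len(r))
h=P[(P[:,2]>249)&(P[:,2]<260)&(f((516,185.5),P)<20)]
print("handle top",h.mean(0) if len(h) else 0,len(h), h.min(0) if len(h) else 0,h.max(0) if len(h) else 0)
s=P[(P[:,2]>214)&(f(c0,P)<16)]
if len(s): print("screw",s.mean(0),len(s),np.percentile(s[:,2],[25,50,75,95]))
E
```

```text
[480.70103862 234.725746   301.70847184]
axis [558.2451957  116.01023287] 8020
handle top [518.22280786 180.0250064  252.72920573] 983 [509.23399017 168.68439884 249.00721996] [529.25119645 189.29221205 255.60406799]
screw [557.46540883 117.57535167 222.51903004] 761 [220.52419273 224.18578808 225.02515359 225.76309701]
```

View pics/w1.png

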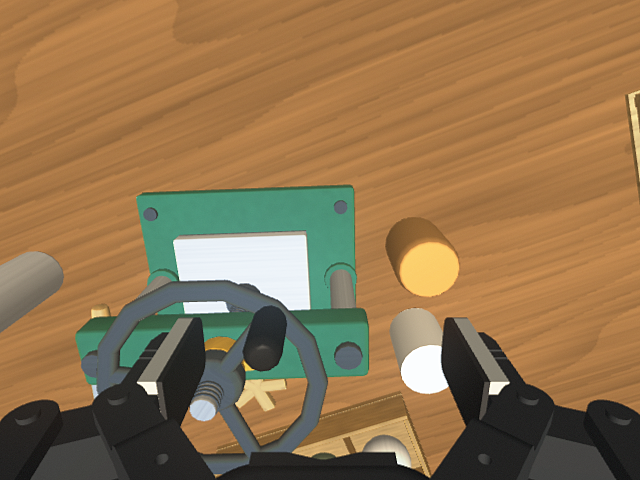

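The wrist view shows the handle between the open fingers at (265,340), with the wheel hub at (210,380). The wrist estimate is about 5 mm off in y from the static cameras, so I'll look again from directly above the handle.

>>> move_arm([
  [[1.2,-1.8,0],[0,0,0],-1],
  [[2.4,-3.5,0],[0,0,0],-1],
  [[3.6,-5.2,0],[0,0,0],-1],
  [[3.6,-5.2,0],[0,0,0],-1],
  [[3.6,-5.2,0],[0,0,0],-1],
  [[3.6,-5.2,0],[0,0,0],-1],
  [[3.6,-5.2,0],[0,0,0],-1],
  [[3.6,-5.2,0],[0,0,0],-1],
  [[3.6,-5.2,0],[0,0,0],-1],
  [[3.6,-5.2,0],[0,0,0],-1],
])

```text
time_s: 2.95
ee_pos: [515.6, 184.8, 301.3]
tool_rot: [3.142, 0.0, 2.78]
ft_force: [0.7, 0.2, 0.4]
finger_gap: 1.005
gripper_force: 0.0
```

```bash
python3 - <<'E'
from h import *
from scipy.optimize import least_squares
print(telemetry.read_state()["ee_pos"])
im,d=cams.camera("wrist"); cv2.imwrite("pics/w2.png",im[:,:,::-1])
P=pts("wrist",np.ones(d.shape,bool),d)
f=lambda q,A: np.hypot(A[:,0]-q[0],A[:,1]-q[1])
c0=(557,120)
r=P[(P[:,2]>200)&(P[:,2]<209)&(f(c0,P)<95)&(f(c0,P)>55)]
if len(r): print("axis",least_squares(lambda q:f(q,r)-75,c0,loss="soft_l1",f_scale=3).x,len(r))
h=P[(P[:,2]>246)&(P[:,2]<260)&(f((516,182.5),P)<22)]
print("handle top",h.mean(0) if len(h) else 0,len(h), h.min(0) if len(h) else 0,h.max(0) if len(h) else 0)
s=P[(P[:,2]>214)&(f(c0,P)<16)]
if len(s): print("screw",s.mean(0),len(s),np.percentile(s[:,2],[25,50,75,95]))
E
```

```text
[515.60667398 184.79381164 301.32466381]
axis [554.48611127 123.36791091] 10782
handle top [513.73274882 186.34867218 252.02788373] 1322 [504.79484748 175.1456358  246.02234423] [525.54918654 196.48754938 255.78119793]
screw [553.67941049 123.95079139 222.00337065] 857 [220.23393933 223.40600287 224.01687371 224.69496432]
```

View pics/w2.png

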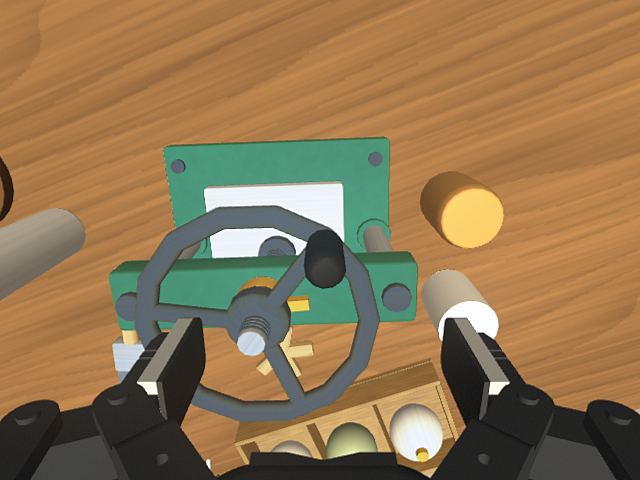

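The wrist view now shows the handle at (325,258), centred between the fingers and clear of both. I'll use handle (515,186) and axis (555.5,123.4). Next I descend and grip.

>>> move_arm([
  [[-0.05,0.1,-2],[0,0,0],-1],
  [[-0.05,0.1,-4],[0,0,0],-1],
  [[-0.05,0.1,-6],[0,0,0],-1],
  [[-0.05,0.1,-7.5],[0,0,0],-1],
  [[-0.05,0.1,-8.3],[0,0,0],-1],
  [[-0.05,0.1,-8.3],[0,0,0],0],
  [[-0.05,0.1,-8.3],[0,0,0],1],
  [[-0.05,0.1,-8.3],[0,0,0],1],
  [[-0.05,0.1,-8.3],[0,0,0],1],
  [[-0.05,0.1,-8.3],[0,0,0],1],
])

```text
time_s: 4.0
ee_pos: [515.9, 185.7, 219.5]
tool_rot: [3.14, 0.001, 2.78]
ft_force: [-0.7, 0.8, 2.1]
finger_gap: 0.235
gripper_force: 58.5
```

>>> move_arm([
  [[0,0,0],[0,0,0],1],
  [[0,0,0],[0,0,0],1],
  [[0,0,0],[0,0,0],1],
  [[0,0,0],[0,0,0],1],
  [[0,0,0],[0,0,0],1],
  [[0,0,0],[0,0,0],1],
  [[0,0,0],[0,0,0],1],
  [[0,0,0],[0,0,0],1],
  [[0,0,0],[0,0,0],1],
  [[0,0,0],[0,0,0],1],
])

```text
time_s: 5.0
ee_pos: [515.8, 185.8, 219.2]
tool_rot: [3.14, 0.001, 2.78]
ft_force: [-0.5, 0.8, 5.2]
finger_gap: 0.232
gripper_force: 58.9
```

```bash
python3 - <<'E'
from h import *
s=telemetry.read_state(); print(s["ee_pos"],s["ft_force"],s["finger_gap"],s["gripper_force"],s["time_s"])
E
```

```text
[515.7686365  185.81570836 219.19499915] [-0.47923292  0.78777636  5.2372789 ] 0.2323616785017998 58.86871913680807 5.0
```

```bash
cat > arc.py <<'E'
import sys,numpy as np
# arc.py start_deg step_deg [cal n]: rows, cm, relative to start
a,st,n=float(sys.argv[1]),float(sys.argv[2]),int(sys.argv[3])
r=7.48
for k in range(n):
    t=np.radians(a+10*k*st+st*np.arange(11))
    x=r*(np.cos(t)-np.cos(t[0]));y=r*(np.sin(t)-np.sin(t[0]))
    print(round(np.degrees(t[0]),1),"->",round(np.degrees(t[-1]),1),", ".join(f"[[{p:.2f}, {q:.2f}, 0], [0, 0, 0], 1]" for p,q in zip(x[1:],y[1:])))
E
python3 arc.py 122.6 -3 6
```

```text
122.6 -> 92.6 [[0.34, 0.20, 0], [0, 0, 0], 1], [[0.68, 0.39, 0], [0, 0, 0], 1], [[1.04, 0.55, 0], [0, 0, 0], 1], [[1.40, 0.70, 0], [0, 0, 0], 1], [[1.77, 0.83, 0], [0, 0, 0], 1], [[2.14, 0.94, 0], [0, 0, 0], 1], [[2.53, 1.03, 0], [0, 0, 0], 1], [[2.91, 1.09, 0], [0, 0, 0], 1], [[3.30, 1.14, 0], [0, 0, 0], 1], [[3.69, 1.17, 0], [0, 0, 0], 1]
92.6 -> 62.6 [[0.39, 0.01, 0], [0, 0, 0], 1], [[0.78, -0.01, 0], [0, 0, 0], 1], [[1.17, -0.04, 0], [0, 0, 0], 1], [[1.56, -0.09, 0], [0, 0, 0], 1], [[1.95, -0.17, 0], [0, 0, 0], 1], [[2.33, -0.26, 0], [0, 0, 0], 1], [[2.70, -0.37, 0], [0, 0, 0], 1], [[3.07, -0.51, 0], [0, 0, 0], 1], [[3.43, -0.66, 0], [0, 0, 0], 1], [[3.78, -0.83, 0], [0, 0, 0], 1]
62.6 -> 32.6 [[0.34, -0.19, 0], [0, 0, 0], 1], [[0.68, -0.40, 0], [0, 0, 0], 1], [[1.00, -0.62, 0], [0, 0, 0], 1], [[1.31, -0.86, 0], [0, 0, 0], 1], [[1.60, -1.12, 0], [0, 0, 0], 1], [[1.88, -1.39, 0], [0, 0, 0], 1], [[2.15, -1.67, 0], [0, 0, 0], 1], [[2.40, -1.97, 0], [0, 0, 0], 1], [[2.64, -2.29, 0], [0, 0, 0], 1], [[2.86, -2.61, 0], [0, 0, 0], 1]
32.6 -> 2.6 [[0.20, -0.34, 0], [0, 0, 0], 1], [[0.39, 
[... 321 characters left out ...]
39, 0], [0, 0, 0], 1], [[-0.01, -0.78, 0], [0, 0, 0], 1], [[-0.04, -1.17, 0], [0, 0, 0], 1], [[-0.09, -1.56, 0], [0, 0, 0], 1], [[-0.17, -1.95, 0], [0, 0, 0], 1], [[-0.26, -2.33, 0], [0, 0, 0], 1], [[-0.37, -2.70, 0], [0, 0, 0], 1], [[-0.51, -3.07, 0], [0, 0, 0], 1], [[-0.66, -3.43, 0], [0, 0, 0], 1], [[-0.83, -3.78, 0], [0, 0, 0], 1]
-27.4 -> -57.4 [[-0.19, -0.34, 0], [0, 0, 0], 1], [[-0.40, -0.68, 0], [0, 0, 0], 1], [[-0.62, -1.00, 0], [0, 0, 0], 1], [[-0.86, -1.31, 0], [0, 0, 0], 1], [[-1.12, -1.60, 0], [0, 0, 0], 1], [[-1.39, -1.88, 0], [0, 0, 0], 1], [[-1.67, -2.15, 0], [0, 0, 0], 1], [[-1.97, -2.40, 0], [0, 0, 0], 1], [[-2.29, -2.64, 0], [0, 0, 0], 1], [[-2.61, -2.86, 0], [0, 0, 0], 1]
```

>>> move_arm([
  [[0.34,0.2,0],[0,0,0],1],
  [[0.68,0.39,0],[0,0,0],1],
  [[1.04,0.55,0],[0,0,0],1],
  [[1.4,0.7,0],[0,0,0],1],
  [[1.77,0.83,0],[0,0,0],1],
  [[2.14,0.94,0],[0,0,0],1],
  [[2.53,1.03,0],[0,0,0],1],
  [[2.91,1.09,0],[0,0,0],1],
  [[3.3,1.14,0],[0,0,0],1],
  [[3.69,1.17,0],[0,0,0],1],
])

```text
time_s: 6.0
ee_pos: [552.8, 197.5, 219.2]
tool_rot: [3.141, 0.001, 2.78]
ft_force: [0.5, 1.3, 5.4]
finger_gap: 0.239
gripper_force: 58.8
```

>>> move_arm([
  [[0.39,0.01,0],[0,0,0],1],
  [[0.78,-0.01,0],[0,0,0],1],
  [[1.17,-0.04,0],[0,0,0],1],
  [[1.56,-0.09,0],[0,0,0],1],
  [[1.95,-0.17,0],[0,0,0],1],
  [[2.33,-0.26,0],[0,0,0],1],
  [[2.7,-0.37,0],[0,0,0],1],
  [[3.07,-0.51,0],[0,0,0],1],
  [[3.43,-0.66,0],[0,0,0],1],
  [[3.78,-0.83,0],[0,0,0],1],
])

```text
time_s: 7.0
ee_pos: [588.3, 190.4, 219.0]
tool_rot: [3.141, -0.005, 2.78]
ft_force: [-4.7, 3.2, 7.7]
finger_gap: 0.238
gripper_force: 59.1
```

>>> move_arm([
  [[0.34,-0.19,0],[0,0,0],1],
  [[0.68,-0.4,0],[0,0,0],1],
  [[1.0,-0.62,0],[0,0,0],1],
  [[1.31,-0.86,0],[0,0,0],1],
  [[1.6,-1.12,0],[0,0,0],1],
  [[1.88,-1.39,0],[0,0,0],1],
  [[2.15,-1.67,0],[0,0,0],1],
  [[2.4,-1.97,0],[0,0,0],1],
  [[2.64,-2.29,0],[0,0,0],1],
  [[2.86,-2.61,0],[0,0,0],1],
])

```text
time_s: 8.0
ee_pos: [617.9, 165.4, 219.2]
tool_rot: [3.137, -0.003, 2.78]
ft_force: [-1.8, 5.5, 6.6]
finger_gap: 0.234
gripper_force: 58.9
```

```bash
cat > ft.py <<'E'
from h import *
s=telemetry.read_state();p=s["ee_pos"][:2]-[556,123];a=np.arctan2(p[1],p[0]);F=s["ft_force"]-[-.2,.7,0]
print("t",s["time_s"],"ang",np.degrees(a),"r",np.hypot(*p),"Ft ccw",-np.sin(a)*F[0]+np.cos(a)*F[1],"Fr",np.cos(a)*F[0]+np.sin(a)*F[1],s["ft_force"])
E
python3 ft.py
```

```text
t 8.0 ang 34.40540105976116 r 75.02000872975081 Ft ccw 4.898142675090626 Fr 1.3997849564009002 [-1.81276305  5.53220394  6.60847656]
```

```bash
python3 arc.py 32.6 -1.5 7
```

```text
32.6 -> 17.6 [[0.10, -0.17, 0], [0, 0, 0], 1], [[0.20, -0.34, 0], [0, 0, 0], 1], [[0.30, -0.51, 0], [0, 0, 0], 1], [[0.39, -0.68, 0], [0, 0, 0], 1], [[0.47, -0.86, 0], [0, 0, 0], 1], [[0.55, -1.04, 0], [0, 0, 0], 1], [[0.63, -1.22, 0], [0, 0, 0], 1], [[0.70, -1.40, 0], [0, 0, 0], 1], [[0.77, -1.58, 0], [0, 0, 0], 1], [[0.83, -1.77, 0], [0, 0, 0], 1]
17.6 -> 2.6 [[0.06, -0.19, 0], [0, 0, 0], 1], [[0.11, -0.38, 0], [0, 0, 0], 1], [[0.16, -0.57, 0], [0, 0, 0], 1], [[0.20, -0.76, 0], [0, 0, 0], 1], [[0.23, -0.95, 0], [0, 0, 0], 1], [[0.27, -1.14, 0], [0, 0, 0], 1], [[0.29, -1.34, 0], [0, 0, 0], 1], [[0.31, -1.53, 0], [0, 0, 0], 1], [[0.33, -1.73, 0], [0, 0, 0], 1], [[0.34, -1.92, 0], [0, 0, 0], 1]
2.6 -> -12.4 [[0.01, -0.20, 0], [0, 0, 0], 1], [[0.01, -0.39, 0], [0, 0, 0], 1], [[0.00, -0.59, 0], [0, 0, 0], 1], [[-0.01, -0.78, 0], [0, 0, 0], 1], [[-0.02, -0.98, 0], [0, 0, 0], 1], [[-0.04, -1.17, 0], [0, 0, 0], 1], [[-0.06, -1.37, 0], [0, 0, 0], 1], [[-0.09, -1.56, 0], [0, 0, 0], 1], [[-0.13, -1.75, 0], [0, 0, 0], 1], [[-0.17, -1.95, 0], [0, 0, 0], 1]
-12.4 -> -27.4 [[-0.04, -0.19, 0], [0,
[... 717 characters left out ...]
14, 0], [0, 0, 0], 1], [[-0.27, -0.28, 0], [0, 0, 0], 1], [[-0.41, -0.42, 0], [0, 0, 0], 1], [[-0.56, -0.55, 0], [0, 0, 0], 1], [[-0.71, -0.68, 0], [0, 0, 0], 1], [[-0.86, -0.80, 0], [0, 0, 0], 1], [[-1.01, -0.92, 0], [0, 0, 0], 1], [[-1.17, -1.04, 0], [0, 0, 0], 1], [[-1.33, -1.15, 0], [0, 0, 0], 1], [[-1.49, -1.26, 0], [0, 0, 0], 1]
-57.4 -> -72.4 [[-0.17, -0.10, 0], [0, 0, 0], 1], [[-0.34, -0.20, 0], [0, 0, 0], 1], [[-0.51, -0.30, 0], [0, 0, 0], 1], [[-0.68, -0.39, 0], [0, 0, 0], 1], [[-0.86, -0.47, 0], [0, 0, 0], 1], [[-1.04, -0.55, 0], [0, 0, 0], 1], [[-1.22, -0.63, 0], [0, 0, 0], 1], [[-1.40, -0.70, 0], [0, 0, 0], 1], [[-1.58, -0.77, 0], [0, 0, 0], 1], [[-1.77, -0.83, 0], [0, 0, 0], 1]
```

>>> move_arm([
  [[0.1,-0.17,0],[0,0,0],1],
  [[0.2,-0.34,0],[0,0,0],1],
  [[0.29,-0.51,0],[0,0,0],1],
  [[0.39,-0.68,0],[0,0,0],1],
  [[0.47,-0.86,0],[0,0,0],1],
  [[0.55,-1.04,0],[0,0,0],1],
  [[0.63,-1.22,0],[0,0,0],1],
  [[0.7,-1.4,0],[0,0,0],1],
  [[0.77,-1.58,0],[0,0,0],1],
  [[0.83,-1.77,0],[0,0,0],1],
])

```text
time_s: 9.0
ee_pos: [626.9, 148.0, 219.2]
tool_rot: [3.136, -0.001, 2.78]
ft_force: [-1.5, 6.5, 4.6]
finger_gap: 0.239
gripper_force: 58.9
```

```bash
python3 ft.py
```

```text
t 9.0 ang 19.433430264789163 r 75.14304537384712 Ft ccw 5.906225499317331 Fr 0.7580974301120498 [-1.45016102  6.52196778  4.62970454]
```

>>> move_arm([
  [[0.06,-0.19,0],[0,0,0],1],
  [[0.11,-0.38,0],[0,0,0],1],
  [[0.16,-0.57,0],[0,0,0],1],
  [[0.2,-0.76,0],[0,0,0],1],
  [[0.23,-0.95,0],[0,0,0],1],
  [[0.27,-1.14,0],[0,0,0],1],
  [[0.29,-1.34,0],[0,0,0],1],
  [[0.31,-1.53,0],[0,0,0],1],
  [[0.33,-1.73,0],[0,0,0],1],
  [[0.34,-1.92,0],[0,0,0],1],
])

```text
time_s: 10.0
ee_pos: [631.0, 128.8, 219.3]
tool_rot: [3.135, 0.0, 2.78]
ft_force: [1.2, 6.5, 5.1]
finger_gap: 0.238
gripper_force: 58.8
```

```bash
python3 ft.py
```

```text
t 10.0 ang 4.403227731508759 r 75.26079422383653 Ft ccw 5.709407065373248 Fr 1.8687656884214896 [1.22490904 6.5360302  5.102652  ]
```

>>> move_arm([
  [[0.01,-0.2,0],[0,0,0],1],
  [[0.01,-0.39,0],[0,0,0],1],
  [[0,-0.59,0],[0,0,0],1],
  [[-0.01,-0.78,0],[0,0,0],1],
  [[-0.02,-0.98,0],[0,0,0],1],
  [[-0.04,-1.17,0],[0,0,0],1],
  [[-0.06,-1.37,0],[0,0,0],1],
  [[-0.06,-1.37,0],[0,0,0],1],
  [[-0.06,-1.37,0],[0,0,0],1],
  [[-0.06,-1.37,0],[0,0,0],1],
])

```text
time_s: 11.0
ee_pos: [630.9, 114.6, 219.4]
tool_rot: [3.136, 0.002, 2.78]
ft_force: [1.5, 5.9, 4.0]
finger_gap: 0.235
gripper_force: 58.8
```

```bash
python3 ft.py; python3 arc.py -7.9 -1.0 8
```

```text
t 11.0 ang -6.4112790240761806 r 75.40838271263134 Ft ccw 5.314527910727565 Fr 1.1184783441452202 [1.50492775 5.85639623 4.0259973 ]
-7.9 -> -17.9 [[-0.02, -0.13, 0], [0, 0, 0], 1], [[-0.04, -0.26, 0], [0, 0, 0], 1], [[-0.06, -0.39, 0], [0, 0, 0], 1], [[-0.09, -0.51, 0], [0, 0, 0], 1], [[-0.12, -0.64, 0], [0, 0, 0], 1], [[-0.15, -0.77, 0], [0, 0, 0], 1], [[-0.18, -0.90, 0], [0, 0, 0], 1], [[-0.22, -1.02, 0], [0, 0, 0], 1], [[-0.25, -1.15, 0], [0, 0, 0], 1], [[-0.29, -1.27, 0], [0, 0, 0], 1]
-17.9 -> -27.9 [[-0.04, -0.12, 0], [0, 0, 0], 1], [[-0.08, -0.25, 0], [0, 0, 0], 1], [[-0.13, -0.37, 0], [0, 0, 0], 1], [[-0.18, -0.49, 0], [0, 0, 0], 1], [[-0.23, -0.61, 0], [0, 0, 0], 1], [[-0.28, -0.73, 0], [0, 0, 0], 1], [[-0.33, -0.85, 0], [0, 0, 0], 1], [[-0.39, -0.97, 0], [0, 0, 0], 1], [[-0.45, -1.09, 0], [0, 0, 0], 1], [[-0.51, -1.20, 0], [0, 0, 0], 1]
-27.9 -> -37.9 [[-0.06, -0.11, 0], [0, 0, 0], 1], [[-0.13, -0.23, 0], [0, 0, 0], 1], [[-0.19, -0.34, 0], [0, 0, 0], 1], [[-0.26, -0.45, 0], [0, 0, 0], 1], [[-0.33, -0.56, 0], [0, 0, 0], 1], [[-0.40, -0.67, 0], [0, 0, 0], 1], [[-0.48, -0.78,
[... 1243 characters left out ...]
05, 0], [0, 0, 0], 1], [[-0.24, -0.09, 0], [0, 0, 0], 1], [[-0.37, -0.14, 0], [0, 0, 0], 1], [[-0.49, -0.18, 0], [0, 0, 0], 1], [[-0.61, -0.22, 0], [0, 0, 0], 1], [[-0.74, -0.26, 0], [0, 0, 0], 1], [[-0.87, -0.29, 0], [0, 0, 0], 1], [[-0.99, -0.32, 0], [0, 0, 0], 1], [[-1.12, -0.35, 0], [0, 0, 0], 1], [[-1.25, -0.38, 0], [0, 0, 0], 1]
-77.9 -> -87.9 [[-0.13, -0.03, 0], [0, 0, 0], 1], [[-0.26, -0.05, 0], [0, 0, 0], 1], [[-0.38, -0.07, 0], [0, 0, 0], 1], [[-0.51, -0.09, 0], [0, 0, 0], 1], [[-0.64, -0.11, 0], [0, 0, 0], 1], [[-0.77, -0.12, 0], [0, 0, 0], 1], [[-0.90, -0.14, 0], [0, 0, 0], 1], [[-1.03, -0.15, 0], [0, 0, 0], 1], [[-1.16, -0.16, 0], [0, 0, 0], 1], [[-1.29, -0.16, 0], [0, 0, 0], 1]
```

>>> move_arm([
  [[-0.02,-0.13,0],[0,0,0],1],
  [[-0.04,-0.26,0],[0,0,0],1],
  [[-0.06,-0.39,0],[0,0,0],1],
  [[-0.09,-0.51,0],[0,0,0],1],
  [[-0.12,-0.64,0],[0,0,0],1],
  [[-0.15,-0.77,0],[0,0,0],1],
  [[-0.18,-0.9,0],[0,0,0],1],
  [[-0.22,-1.02,0],[0,0,0],1],
  [[-0.25,-1.15,0],[0,0,0],1],
  [[-0.29,-1.27,0],[0,0,0],1],
])

```text
time_s: 12.0
ee_pos: [628.5, 102.0, 219.4]
tool_rot: [3.135, 0.003, 2.78]
ft_force: [2.8, 5.5, 4.2]
finger_gap: 0.237
gripper_force: 58.7
```

```bash
python3 ft.py
```

```text
t 12.0 ang -16.131200685018737 r 75.45750739520314 Ft ccw 5.435551911429372 Fr 1.5292382042028028 [2.77923087 5.49666316 4.17148501]
```

>>> move_arm([
  [[-0.04,-0.12,0],[0,0,0],1],
  [[-0.08,-0.25,0],[0,0,0],1],
  [[-0.13,-0.37,0],[0,0,0],1],
  [[-0.18,-0.49,0],[0,0,0],1],
  [[-0.23,-0.61,0],[0,0,0],1],
  [[-0.28,-0.73,0],[0,0,0],1],
  [[-0.33,-0.85,0],[0,0,0],1],
  [[-0.39,-0.97,0],[0,0,0],1],
  [[-0.45,-1.09,0],[0,0,0],1],
  [[-0.51,-1.2,0],[0,0,0],1],
])

```text
time_s: 13.0
ee_pos: [626.2, 96.1, 220.0]
tool_rot: [3.12, 0.006, 2.78]
ft_force: [9.6, 20.8, -0.2]
finger_gap: 0.235
gripper_force: 58.6
```

```bash
python3 ft.py
```

```text
t 13.0 ang -20.93122666118914 r 75.1836670629699 Ft ccw 22.26945979974875 Fr 1.9923039341484365 [ 9.61653145 20.78815136 -0.21912854]
```

Force jumped to 22 N with little motion, so I relieve it immediately into the slack (the nut stays put) and then inspect.

>>> move_arm([
  [[0.38,0.83,0],[0,0,0],1],
  [[0.38,0.83,0],[0,0,0],1],
  [[0.38,0.83,0],[0,0,0],1],
  [[0.38,0.83,0],[0,0,0],1],
  [[0.38,0.83,0],[0,0,0],1],
  [[0.38,0.83,0],[0,0,0],1],
  [[0.38,0.83,0],[0,0,0],1],
  [[0.38,0.83,0],[0,0,0],1],
  [[0.38,0.83,0],[0,0,0],1],
  [[0.38,0.83,0],[0,0,0],1],
])

```text
time_s: 14.0
ee_pos: [627.1, 97.7, 219.4]
tool_rot: [3.135, 0.003, 2.779]
ft_force: [4.8, 6.9, 3.9]
finger_gap: 0.235
gripper_force: 59.5
```

```bash
python3 ft.py; python3 - <<'E'
from h import *
ims=[]
for c in ("scene","side"):
    im,d=cams.camera(c); P=pts(c,np.ones(d.shape,bool),d)
    f=np.hypot(P[:,0]-556,P[:,1]-123)
    s=P[(f<12)&(P[:,2]>212)&(P[:,2]<235)]; print(c,len(s),np.percentile(s[:,2],[50,75,95]) if len(s) else 0)
    u,v=(375,270) if c=="scene" else (295,325)
    ims.append(cv2.resize(im[v-105:v+75,u-100:u+100],(400,360)))
cv2.imwrite("pics/k1.png",np.hstack(ims)[:,:,::-1])
E
```

```text
t 14.0 ang -19.59620084110531 r 75.46415720291492 Ft ccw 7.494598534004721 Fr 2.645492974479668 [4.80587189 6.87323958 3.89308461]
scene 70 [221.24903324 223.65443215 225.17318203]
side 100 [219.17291059 220.45103638 221.84413199]
```

View pics/k1.png

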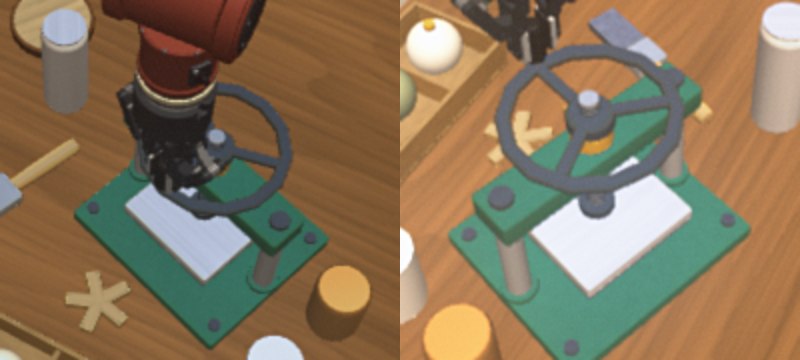

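The view shows no collision; the arm only holds the handle. The screw dropped about 3.5 mm. The brass nut carries a tab, so I'll measure its rotation between the pictures and the plate height too.

```bash
python3 - <<'E'
from h import *
def ray(c,uv,z):
    k=cams.get_calibration(c);K=np.array(k["intrinsics"]);T=np.array(k["world_from_camera"])
    d=np.stack([(uv[:,0]-K[0,2])/K[0,0],-(uv[:,1]-K[1,2])/K[1,1],-np.ones(len(uv))],1)@T[:3,:3].T
    o=T[:3,3]; return o+d*((z-o[2])/d[:,2])[:,None]
for c in ("scene","side"):
    im1,d=cams.camera(c); im0=cv2.imread(f"pics/{c}0.png")[:,:,::-1]
    for n,im in (("before",im0),("now",im1)):
        hsv=cv2.cvtColor(np.ascontiguousarray(im),cv2.COLOR_RGB2HSV)
        m=cv2.inRange(hsv,(14,170,110),(30,255,255))>0
        v,u=np.nonzero(m); Q=ray(c,np.stack([u,v],1).astype(float),175.)
        r=np.hypot(Q[:,0]-556,Q[:,1]-123); k=r<55
        a=np.degrees(np.arctan2(Q[k,1]-123,Q[k,0]-556))
        print(c,n,k.sum(),"\n",np.stack([a,r[k],hsv[v[k],u[k],0],hsv[v[k],u[k],1]],1)[np.argsort(-r[k])][:14].round().astype(int).tolist())
    P=pts(c,np.ones(d.shape,bool),d)
    if c=="side":cv2.imwrite("pics/side1.png",im1[:,:,::-1])
    else:cv2.imwrite("pics/scene1.png",im1[:,:,::-1])
    m=masks_of(c,"screw_top")
    for q in m[:2]: X=pts(c,q["region"],d);print("plate",q["bbox"],np.median(X,0),len(X))
ims=[]
for n,(u,v) in (("scene0",(372,233)),("scene1",(372,233)),("side0",(288,282)),("side1",(288,282))):
    i=cv2.imread(f"pics/{n}.png"); ims.append(cv2.resize(i[v-33:v+33,u-45:u+45],(390,286),interpolation=cv2.INTER_CUBIC))
cv2.imwrite("pics/nut.png",np.vstack([np.hstack(ims[:2]),np.hstack(ims[2:])]))
E
```

```text
scene before 43 
 [[74, 32, 19, 174], [71, 30, 19, 194], [77, 30, 21, 186], [68, 29, 19, 191], [81, 29, 21, 180], [74, 29, 21, 173], [71, 27, 21, 181], [78, 27, 22, 174], [68, 26, 19, 191], [82, 26, 22, 172], [75, 26, 22, 172], [71, 24, 21, 175], [79, 24, 22, 175], [68, 23, 20, 185]]
scene now 3 
 [[53, 19, 19, 185], [62, 18, 19, 183], [73, 18, 19, 173]]
plate [337.8, 229.4, 399.0, 307.0] [593.20363828 123.84221827  63.11412142] 1560
side before 46 
 [[79, 33, 17, 170], [74, 33, 17, 176], [69, 32, 17, 177], [82, 32, 18, 175], [77, 31, 18, 190], [66, 31, 19, 174], [72, 31, 20, 185], [79, 30, 18, 180], [68, 30, 20, 170], [82, 29, 17, 173], [76, 29, 20, 170], [65, 29, 21, 172], [79, 28, 19, 182], [67, 27, 21, 172]]
side now 61 
 [[140, 23, 17, 171], [160, 22, 18, 172], [150, 22, 18, 174], [136, 22, 17, 180], [104, 22, 17, 181], [131, 22, 17, 177], [108, 21, 17, 179], [127, 21, 18, 182], [146, 21, 18, 182], [157, 21, 17, 178], [113, 21, 18, 181], [122, 21, 17, 178], [117, 21, 18, 183], [164, 21, 17, 178]]
plate [258.8, 264.3, 339.8, 371.9] [529.33549794 140.04867226  61.08606958] 2809
```

View pics/nut.png

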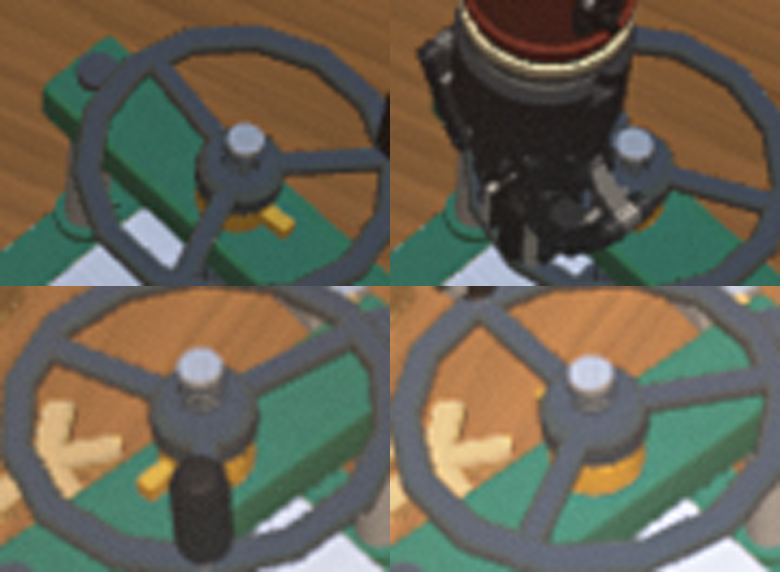

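>>> move_arm([
  [[-0.03,-0.06,0],[0,0,0],1],
  [[-0.05,-0.12,0],[0,0,0],1],
  [[-0.07,-0.18,0],[0,0,0],1],
  [[-0.1,-0.24,0],[0,0,0],1],
  [[-0.12,-0.3,0],[0,0,0],1],
  [[-0.15,-0.36,0],[0,0,0],1],
  [[-0.15,-0.36,0],[0,0,0],1],
  [[-0.15,-0.36,0],[0,0,0],1],
  [[-0.15,-0.36,0],[0,0,0],1],
  [[-0.15,-0.36,0],[0,0,0],1],
])

```text
time_s: 15.3
ee_pos: [626.7, 97.0, 219.6]
tool_rot: [3.129, 0.004, 2.78]
ft_force: [6.8, 12.9, 2.0]
finger_gap: 0.233
gripper_force: 59.4
```

```bash
python3 ft.py; python3 - <<'E'
from h import *
s=telemetry.read_state();print(s["qpos"],s["wrist_torque"])
im,d=cams.camera("wrist"); 
cv2.imwrite("pics/w3.png",im[:,:,::-1])
P=pts("wrist",np.ones(d.shape,bool),d);f=np.hypot(P[:,0]-556,P[:,1]-123)
k=P[(f<14)&(P[:,2]>210)&(P[:,2]<235)];print(len(k),np.percentile(k[:,2],[25,50,75,95]) if len(k) else 0)
E
```

```text
t 15.3 ang -20.207005109654308 r 75.35691898303548 Ft ccw 13.899138354050613 Fr 2.3656634302683184 [ 6.82100096 12.92652673  1.95878406]
[ 0.03794398  0.23937445  1.60895411  0.0107031   1.28457688 -1.17382033] [ 2.19277021 -1.13939431  0.03739498]
2705 [218.96746534 219.79275122 220.3499802  221.01759181]
```

View pics/w3.png

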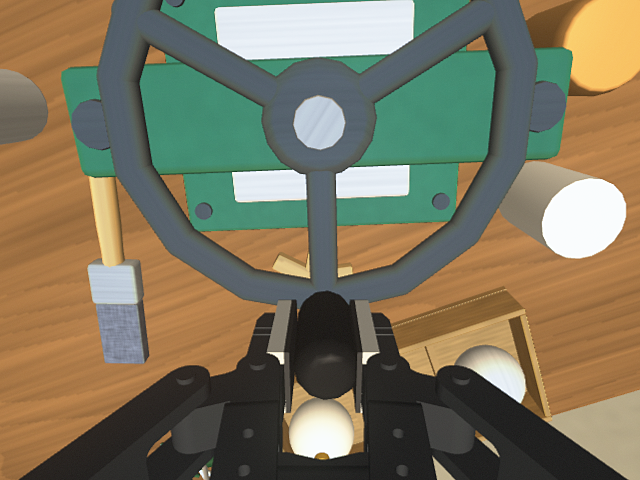

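The wrist view shows a clean grip with no collision; the screw top is at (319,123). I'll measure its height against the known rim top (205) and crosshead (165).

```bash
cat > ht.py <<'E'
from h import *
im,d=cams.camera("wrist")
c=cams.get_calibration("wrist");K=np.array(c["intrinsics"]);T=np.array(c["world_from_camera"])
H,W=d.shape;u,v=np.meshgrid(np.arange(W),np.arange(H))
X=np.stack([(u-K[0,2])/K[0,0]*d,-(v-K[1,2])/K[1,1]*d,-d],-1)@T[:3,:3].T+T[:3,3]
gray=im.astype(int).sum(2)
z=X[...,2];r=np.hypot(X[...,0]-556,X[...,1]-123)
rim=(abs(z-205)<6)&(abs(r-75)<4); xh=(abs(z-165)<7)&(r<62)&(r>30)
# plane fit on rim to absorb tilt, evaluated at the axis
A=np.c_[X[rim][:,0]-556,X[rim][:,1]-123,np.ones(rim.sum())]
for _ in range(3):
    p=np.linalg.lstsq(A,X[rim][:,2],rcond=None)[0]
top=(z>212)&(z<236)&(r<14)&(gray>450)
print("rim",np.median(z[rim]),rim.sum(),"plane",p,"xhead",np.median(z[xh]),xh.sum(),"hub",np.median(z[(r>12)&(r<18)&(z>200)]))
print("screw top px",top.sum(),np.percentile(z[top],[10,50,90]), "centre",np.median(X[top],0),"rel rim +205:",np.median(z[top])-np.median(z[rim])+205)
E
python3 ht.py
```

```text
rim 204.17178894396145 13933 plane [-8.89017560e-04 -2.47278644e-04  2.04128356e+02] xhead 164.53072268703878 13241 hub 205.34265978437222
screw top px 2111 [219.18288787 220.0245111  220.90476825] centre [555.93993975 122.53422999 220.0245111 ] rel rim +205: 220.85272216007334
```

```bash
python3 ft.py; python3 - <<'E'
from h import *
from scipy.ndimage import binary_erosion
for c in ("scene","side"):
    im,d=cams.camera(c);P=pts(c,np.ones(d.shape,bool),d)
    m=[masks_of(c,"screw_top")[0]]
    X=pts(c,m[0]["region"],d); pl=X[abs(X[:,2]-62)<8]
    b=P[(abs(P[:,2]-20)<6)&(np.hypot(P[:,0]-556,P[:,1]-123)<140)]
    x=P[(abs(P[:,2]-165)<7)&(np.hypot(P[:,0]-556,P[:,1]-123)<100)]
    rim=P[(abs(P[:,2]-205)<6)&(abs(np.hypot(P[:,0]-556,P[:,1]-123)-75)<4)]
    print(c,"plate top",np.median(pl[:,2]),len(pl),"base",np.median(b[:,2]),len(b),"xhead",np.median(x[:,2]),"rim",np.median(rim[:,2]))
E
```

```text
t 15.4 ang -20.206062355818943 r 75.36349267821058 Ft ccw 13.047544823458573 Fr 1.5610940600497463 [ 5.77160817 12.40535503  2.74402026]
scene plate top 62.95291337036406 1382 base 21.24769359405616 2868 xhead 166.27242694495237 rim 205.61637005086595
side plate top 60.92076171059534 2313 base 19.550990133296864 4360 xhead 164.40357924693183 rim 203.99730167850032
```

>>> move_arm([
  [[-0.04,-0.07,0],[0,0,0],1],
  [[-0.07,-0.15,0],[0,0,0],1],
  [[-0.11,-0.22,0],[0,0,0],1],
  [[-0.14,-0.29,0],[0,0,0],1],
  [[-0.18,-0.37,0],[0,0,0],1],
  [[-0.22,-0.44,0],[0,0,0],1],
  [[-0.25,-0.51,0],[0,0,0],1],
  [[-0.29,-0.58,0],[0,0,0],1],
  [[-0.29,-0.58,0],[0,0,0],1],
  [[-0.29,-0.58,0],[0,0,0],1],
])

```text
time_s: 16.6
ee_pos: [626.0, 95.8, 220.1]
tool_rot: [3.118, 0.007, 2.78]
ft_force: [12.4, 22.9, -0.6]
finger_gap: 0.235
gripper_force: 59.3
```

```bash
python3 ft.py; python3 ht.py
```

```text
t 16.6 ang -21.214303943545225 r 75.07796760112885 Ft ccw 25.286116808829217 Fr 3.705021835066738 [12.40391176 22.93187573 -0.60185969]
rim 204.17931071477832 13871 plane [-6.73536585e-04 -2.24704582e-04  2.04132617e+02] xhead 164.51630344722193 13167 hub 205.35378241170798
screw top px 2096 [219.1439849  220.00157389 220.85024933] centre [555.9312433  122.5046801  220.00157389] rel rim +205: 220.8222631713911
```

```bash
cat >> ht.py <<'E'
rr=np.hypot(X[...,0]-556,X[...,1]-122.6)
for lo in range(67,83,2):
    m=(abs(z-205)<6)&(rr>=lo)&(rr<lo+2); print(lo,m.sum(),np.median(z[m]).round(2),end="; ")
for lo in range(0,24,3):
    m=(rr>=lo)&(rr<lo+3)&(z>195)&(z<230); print("\nr",lo,m.sum(),np.percentile(z[m],[10,50,90]).round(2),end="")
yy=X[...,1];h=(abs(z-254)<4)&(np.hypot(X[...,0]-627,yy-96)<8);print("\nhandle top",np.median(z[h]) if h.any() else 0)
E
python3 ht.py
```

```text
rim 204.16504764419102 13882 plane [-1.12538134e-03 -1.74224950e-04  2.04128465e+02] xhead 164.5248010441839 13163 hub 205.36417409380155
screw top px 2093 [219.13834402 220.03177617 220.8790482 ] centre [555.92901676 122.49397956 220.03177617] rel rim +205: 220.86672852260773
67 5640 201.71; 69 5139 203.43; 71 4465 204.28; 73 3876 204.48; 75 3209 204.13; 77 2304 203.16; 79 632 201.94; 81 4 200.94; 
r 0 264 [219.29 220.19 220.98]
r 3 808 [219.25 220.13 220.98]
r 6 1247 [218.24 219.76 220.67]
r 9 1233 [205.04 206.06 216.  ]
r 12 2014 [204.8  205.65 206.49]
r 15 2314 [204.09 205.08 206.03]
r 18 2423 [200.68 202.62 204.04]
r 21 1072 [199.11 202.05 203.76]
handle top 253.3483942191521
```

>>> move_arm([
  [[-0.03,-0.05,0],[0,0,0],1],
  [[-0.06,-0.1,0],[0,0,0],1],
  [[-0.09,-0.15,0],[0,0,0],1],
  [[-0.12,-0.2,0],[0,0,0],1],
  [[-0.15,-0.25,0],[0,0,0],1],
  [[-0.18,-0.3,0],[0,0,0],1],
  [[-0.18,-0.3,0],[0,0,0],1],
  [[-0.18,-0.3,0],[0,0,0],1],
  [[-0.18,-0.3,0],[0,0,0],1],
  [[-0.18,-0.3,0],[0,0,0],1],
])

```text
time_s: 17.7
ee_pos: [625.6, 95.3, 220.3]
tool_rot: [3.112, 0.009, 2.78]
ft_force: [15.1, 28.6, -2.6]
finger_gap: 0.236
gripper_force: 59.3
```

```bash
python3 ft.py; python3 ht.py | head -2
```

```text
t 17.7 ang -21.72688419975556 r 74.92448382546164 Ft ccw 31.522605298061087 Fr 3.8601326535652376 [15.05502746 28.55425293 -2.62220314]
rim 204.16878606518387 13851 plane [-8.79733133e-04 -2.93269544e-04  2.04127751e+02] xhead 164.52944408085241 13117 hub 205.34854585191582
screw top px 2086 [219.140904   220.03230139 220.87264825] centre [555.92586878 122.47642115 220.03230139] rel rim +205: 220.8635153201296
```

The stop is rigid up to 31 N with no change in height, which does not feel like felt. To rule out the gripper fouling something, I relax, re-grip 8 mm higher with a turned hand and push again.

>>> move_arm([
  [[0.4,0.8,0],[0,0,0],1],
  [[0.81,1.62,0],[0,0,0],1],
  [[0.81,1.62,0],[0,0,0],0],
  [[0.81,1.62,0],[0,0,0],-0.2],
  [[0.81,1.62,0.2],[0,0,0.1],-0.2],
  [[0.81,1.62,0.4],[0,0,0.2],-0.2],
  [[0.81,1.62,0.6],[0,0,0.3],-0.2],
  [[0.81,1.62,0.8],[0,0,0.4],-0.2],
  [[0.81,1.62,0.8],[0,0,0.5],-0.2],
  [[0.81,1.62,0.8],[0,0,0.5],-0.2],
])

```text
time_s: 18.75
ee_pos: [626.2, 98.1, 224.9]
tool_rot: [-3.141, -0.003, -3.005]
ft_force: [-0.3, 0.4, -0.9]
finger_gap: 0.599
gripper_force: 0.0
```

```bash
python3 ft.py; python3 - <<'E'
from h import *
im,d=cams.camera("wrist"); P=pts("wrist",np.ones(d.shape,bool),d)
h=P[(P[:,2]>249)&(P[:,2]<258)&(np.hypot(P[:,0]-627,P[:,1]-97)<20)]
print("handle",h.mean(0),h.min(0),h.max(0),len(h))
E
```

```text
t 18.75 ang -19.506091145337265 r 74.43494582114921 Ft ccw -0.310520158663259 Fr 0.056208947707199704 [-0.25070199  0.38853327 -0.89506884]
handle [625.9027461  101.13006981 252.59885327] [617.04938486  91.06169023 249.00120306] [637.478677   111.82120756 255.49216742] 2583
```

>>> move_arm([
  [[0,0,0],[0,0,0],1],
  [[0,0,0],[0,0,0],1],
  [[0,0,0],[0,0,0],1],
  [[0,0,0],[0,0,0],1],
  [[0,0,0],[0,0,0],1],
  [[0,0,0],[0,0,0],1],
  [[-0.06,-0.13,0],[0,0,0],1],
  [[-0.1,-0.25,0],[0,0,0],1],
  [[-0.16,-0.37,0],[0,0,0],1],
  [[-0.16,-0.37,0],[0,0,0],1],
])

```text
time_s: 19.8
ee_pos: [626.1, 97.3, 226.3]
tool_rot: [3.139, 0.002, -3.003]
ft_force: [0.3, 4.8, -0.7]
finger_gap: 0.231
gripper_force: 58.6
```

```bash
python3 ft.py
```

```text
t 19.8 ang -20.14648713004061 r 74.66520359428428 Ft ccw 4.051813882071794 Fr -0.9595995164780091 [ 0.29464536  4.83441083 -0.71573235]
```

>>> move_arm([
  [[-0.04,-0.09,0],[0,0,0],1],
  [[-0.08,-0.18,0],[0,0,0],1],
  [[-0.12,-0.27,0],[0,0,0],1],
  [[-0.16,-0.36,0],[0,0,0],1],
  [[-0.16,-0.36,0],[0,0,0],1],
  [[-0.16,-0.36,0],[0,0,0],1],
  [[-0.16,-0.36,0],[0,0,0],1],
  [[-0.16,-0.36,0],[0,0,0],1],
  [[-0.16,-0.36,0],[0,0,0],1],
  [[-0.16,-0.36,0],[0,0,0],1],
])

```text
time_s: 20.8
ee_pos: [625.6, 96.5, 226.5]
tool_rot: [3.134, 0.006, -3.003]
ft_force: [4.3, 11.5, -2.7]
finger_gap: 0.233
gripper_force: 58.7
```

```bash
python3 ft.py
```

```text
t 20.8 ang -20.811424241460685 r 74.5063942832975 Ft ccw 11.710194328129381 Fr 0.40397614853383157 [ 4.33817285 11.50263094 -2.74702946]
```

The hard stop repeats at the same angle with a different grip, so it is the press itself. The screw top is at about 220.5 mm, which matches first touch, so the plate is down on the disc. Now I open it.

```bash
python3 ht.py | sed -n 2p; python3 arc.py -25.4 4 1; python3 arc.py 14.6 2 5
```

```text
screw top px 1796 [219.16482434 220.01963246 220.87724103] centre [555.98384217 122.27575133 220.01963246] rel rim +205: 220.79793828097564
-25.4 -> 14.6 [[0.21, 0.48, 0], [0, 0, 0], 1], [[0.38, 0.97, 0], [0, 0, 0], 1], [[0.52, 1.47, 0], [0, 0, 0], 1], [[0.62, 1.99, 0], [0, 0, 0], 1], [[0.69, 2.50, 0], [0, 0, 0], 1], [[0.72, 3.03, 0], [0, 0, 0], 1], [[0.72, 3.55, 0], [0, 0, 0], 1], [[0.67, 4.07, 0], [0, 0, 0], 1], [[0.60, 4.58, 0], [0, 0, 0], 1], [[0.48, 5.09, 0], [0, 0, 0], 1]
14.6 -> 34.6 [[-0.07, 0.25, 0], [0, 0, 0], 1], [[-0.15, 0.50, 0], [0, 0, 0], 1], [[-0.24, 0.75, 0], [0, 0, 0], 1], [[-0.33, 0.99, 0], [0, 0, 0], 1], [[-0.44, 1.23, 0], [0, 0, 0], 1], [[-0.55, 1.46, 0], [0, 0, 0], 1], [[-0.67, 1.70, 0], [0, 0, 0], 1], [[-0.80, 1.92, 0], [0, 0, 0], 1], [[-0.94, 2.14, 0], [0, 0, 0], 1], [[-1.08, 2.36, 0], [0, 0, 0], 1]
34.6 -> 54.6 [[-0.15, 0.21, 0], [0, 0, 0], 1], [[-0.31, 0.42, 0], [0, 0, 0], 1], [[-0.48, 0.62, 0], [0, 0, 0], 1], [[-0.65, 0.82, 0], [0, 0, 0], 1], [[-0.83, 1.00, 0], [0, 0, 0], 1], [[-1.02, 1.19, 0], [0, 0, 0], 1], [[-1.21, 1.36, 0], [0, 0, 0], 1], [[-1.41, 1.53,
[... 453 characters left out ...]
[-0.25, 0.06, 0], [0, 0, 0], 1], [[-0.51, 0.12, 0], [0, 0, 0], 1], [[-0.76, 0.17, 0], [0, 0, 0], 1], [[-1.02, 0.21, 0], [0, 0, 0], 1], [[-1.28, 0.24, 0], [0, 0, 0], 1], [[-1.54, 0.26, 0], [0, 0, 0], 1], [[-1.80, 0.27, 0], [0, 0, 0], 1], [[-2.06, 0.27, 0], [0, 0, 0], 1], [[-2.33, 0.26, 0], [0, 0, 0], 1], [[-2.59, 0.24, 0], [0, 0, 0], 1]
94.6 -> 114.6 [[-0.26, -0.03, 0], [0, 0, 0], 1], [[-0.52, -0.06, 0], [0, 0, 0], 1], [[-0.78, -0.10, 0], [0, 0, 0], 1], [[-1.03, -0.16, 0], [0, 0, 0], 1], [[-1.29, -0.22, 0], [0, 0, 0], 1], [[-1.54, -0.29, 0], [0, 0, 0], 1], [[-1.79, -0.37, 0], [0, 0, 0], 1], [[-2.03, -0.45, 0], [0, 0, 0], 1], [[-2.27, -0.55, 0], [0, 0, 0], 1], [[-2.51, -0.65, 0], [0, 0, 0], 1]
```

>>> move_arm([
  [[0.2,0.48,0],[0,0,0],1],
  [[0.38,0.98,0],[0,0,0],1],
  [[0.52,1.49,0],[0,0,0],1],
  [[0.62,2,0],[0,0,0],1],
  [[0.69,2.5,0],[0,0,0],1],
  [[0.72,3.03,0],[0,0,0],1],
  [[0.72,3.55,0],[0,0,0],1],
  [[0.68,4.07,0],[0,0,0],1],
  [[0.6,4.59,0],[0,0,0],1],
  [[0.48,5.09,0],[0,0,0],1],
])

```text
time_s: 21.85
ee_pos: [627.7, 142.9, 225.8]
tool_rot: [-3.14, -0.003, -3.003]
ft_force: [-5.6, -1.3, 0.3]
finger_gap: 0.229
gripper_force: 59.1
```

```bash
python3 ft.py
```

```text
t 21.85 ang 15.526743163642077 r 74.46142179915405 Ft ccw -0.4673836418100026 Fr -5.751388610946208 [-5.61638216 -1.28990521  0.26045827]
```

>>> move_arm([
  [[-0.12,0.25,0],[0,0,0],1],
  [[-0.25,0.5,0],[0,0,0],1],
  [[-0.34,0.75,0],[0,0,0],1],
  [[-0.43,0.99,0],[0,0,0],1],
  [[-0.54,1.23,0],[0,0,0],1],
  [[-0.65,1.46,0],[0,0,0],1],
  [[-0.77,1.7,0],[0,0,0],1],
  [[-0.9,1.92,0],[0,0,0],1],
  [[-1.04,2.14,0],[0,0,0],1],
  [[-1.18,2.36,0],[0,0,0],1],
])

```text
time_s: 22.85
ee_pos: [616.5, 165.8, 225.9]
tool_rot: [-3.139, -0.002, -3.004]
ft_force: [-4.9, -3.6, -0.8]
finger_gap: 0.234
gripper_force: 59.1
```

```bash
python3 ft.py
```

```text
t 22.85 ang 35.24156186856689 r 74.12333247206286 Ft ccw -0.8324720928426292 Fr -6.333234054832559 [-4.89216323 -3.63433589 -0.76594861]
```

>>> move_arm([
  [[-0.15,0.21,0],[0,0,0],1],
  [[-0.31,0.42,0],[0,0,0],1],
  [[-0.48,0.62,0],[0,0,0],1],
  [[-0.65,0.82,0],[0,0,0],1],
  [[-0.83,1,0],[0,0,0],1],
  [[-1.02,1.19,0],[0,0,0],1],
  [[-1.02,1.19,0],[0,0,0],1],
  [[-1.02,1.19,0],[0,0,0],1],
  [[-1.02,1.19,0],[0,0,0],1],
  [[-1.02,1.19,0],[0,0,0],1],
])

```text
time_s: 23.85
ee_pos: [606.3, 177.4, 225.8]
tool_rot: [-3.139, -0.002, -3.004]
ft_force: [-4.4, -3.9, 0.3]
finger_gap: 0.231
gripper_force: 59.1
```

```bash
python3 ft.py; python3 arc.py 46.6 1 3
```

```text
t 23.85 ang 47.24323202611629 r 74.03509075745008 Ft ccw -0.04115704337074799 Fr -6.290365427900326 [-4.4402311  -3.94659352  0.30571945]
46.6 -> 56.6 [[-0.10, 0.09, 0], [0, 0, 0], 1], [[-0.19, 0.18, 0], [0, 0, 0], 1], [[-0.29, 0.26, 0], [0, 0, 0], 1], [[-0.39, 0.35, 0], [0, 0, 0], 1], [[-0.49, 0.43, 0], [0, 0, 0], 1], [[-0.60, 0.51, 0], [0, 0, 0], 1], [[-0.70, 0.59, 0], [0, 0, 0], 1], [[-0.81, 0.66, 0], [0, 0, 0], 1], [[-0.91, 0.74, 0], [0, 0, 0], 1], [[-1.02, 0.81, 0], [0, 0, 0], 1]
56.6 -> 66.6 [[-0.11, 0.07, 0], [0, 0, 0], 1], [[-0.22, 0.14, 0], [0, 0, 0], 1], [[-0.33, 0.21, 0], [0, 0, 0], 1], [[-0.45, 0.27, 0], [0, 0, 0], 1], [[-0.56, 0.34, 0], [0, 0, 0], 1], [[-0.68, 0.40, 0], [0, 0, 0], 1], [[-0.79, 0.46, 0], [0, 0, 0], 1], [[-0.91, 0.51, 0], [0, 0, 0], 1], [[-1.03, 0.57, 0], [0, 0, 0], 1], [[-1.15, 0.62, 0], [0, 0, 0], 1]
66.6 -> 76.6 [[-0.12, 0.05, 0], [0, 0, 0], 1], [[-0.24, 0.10, 0], [0, 0, 0], 1], [[-0.36, 0.15, 0], [0, 0, 0], 1], [[-0.49, 0.19, 0], [0, 0, 0], 1], [[-0.61, 0.23, 0], [0, 0, 0], 1], [[-0.73, 0.27, 0], [0, 0, 0], 1], [[-0.86, 0.31, 0], [0, 0, 0], 1], [[-0.98, 0.35, 0], [0, 0, 0], 1], [[-1.11, 0.38, 0], [0, 0, 0], 1], [[-1.24, 0.41, 0], [0, 0, 0], 1]
```

>>> move_arm([
  [[-0.1,0.09,0],[0,0,0],1],
  [[-0.2,0.16,0],[0,0,0],1],
  [[-0.31,0.23,0],[0,0,0],1],
  [[-0.41,0.31,0],[0,0,0],1],
  [[-0.52,0.38,0],[0,0,0],1],
  [[-0.63,0.46,0],[0,0,0],1],
  [[-0.73,0.54,0],[0,0,0],1],
  [[-0.84,0.61,0],[0,0,0],1],
  [[-0.94,0.69,0],[0,0,0],1],
  [[-1.05,0.76,0],[0,0,0],1],
])

```text
time_s: 24.85
ee_pos: [599.0, 182.9, 226.2]
tool_rot: [-3.134, 0.005, -3.004]
ft_force: [2.8, -8.7, -2.2]
finger_gap: 0.233
gripper_force: 58.9
```

```bash
python3 ft.py
```

```text
t 24.85 ang 54.288714904952215 r 73.74115805963515 Ft ccw -7.903723877363311 Fr -5.9068827277119915 [ 2.76972118 -8.70961587 -2.1523481 ]
```

>>> move_arm([
  [[-0.11,0.07,0],[0,0,0],1],
  [[-0.22,0.14,0],[0,0,0],1],
  [[-0.33,0.21,0],[0,0,0],1],
  [[-0.45,0.27,0],[0,0,0],1],
  [[-0.56,0.34,0],[0,0,0],1],
  [[-0.68,0.4,0],[0,0,0],1],
  [[-0.79,0.46,0],[0,0,0],1],
  [[-0.91,0.51,0],[0,0,0],1],
  [[-1.03,0.57,0],[0,0,0],1],
  [[-1.15,0.62,0],[0,0,0],1],
])

```text
time_s: 25.85
ee_pos: [588.1, 189.3, 226.3]
tool_rot: [-3.135, 0.007, -3.004]
ft_force: [4.0, -8.2, -4.5]
finger_gap: 0.227
gripper_force: 58.8
```

```bash
python3 ft.py
```

```text
t 25.85 ang 64.17441357287196 r 73.70082215217995 Ft ccw -7.644567177409373 Fr -6.234631644563153 [ 3.96504888 -8.24217015 -4.45977096]
```

```bash
python3 arc.py 66.6 3.5 5
```

```text
66.6 -> 101.6 [[-0.42, 0.17, 0], [0, 0, 0], 1], [[-0.86, 0.31, 0], [0, 0, 0], 1], [[-1.30, 0.43, 0], [0, 0, 0], 1], [[-1.75, 0.51, 0], [0, 0, 0], 1], [[-2.20, 0.58, 0], [0, 0, 0], 1], [[-2.66, 0.61, 0], [0, 0, 0], 1], [[-3.11, 0.61, 0], [0, 0, 0], 1], [[-3.57, 0.59, 0], [0, 0, 0], 1], [[-4.02, 0.54, 0], [0, 0, 0], 1], [[-4.47, 0.46, 0], [0, 0, 0], 1]
101.6 -> 136.6 [[-0.44, -0.11, 0], [0, 0, 0], 1], [[-0.88, -0.24, 0], [0, 0, 0], 1], [[-1.31, -0.40, 0], [0, 0, 0], 1], [[-1.73, -0.58, 0], [0, 0, 0], 1], [[-2.13, -0.79, 0], [0, 0, 0], 1], [[-2.53, -1.03, 0], [0, 0, 0], 1], [[-2.90, -1.28, 0], [0, 0, 0], 1], [[-3.26, -1.56, 0], [0, 0, 0], 1], [[-3.61, -1.87, 0], [0, 0, 0], 1], [[-3.93, -2.19, 0], [0, 0, 0], 1]
136.6 -> 171.6 [[-0.30, -0.34, 0], [0, 0, 0], 1], [[-0.59, -0.70, 0], [0, 0, 0], 1], [[-0.85, -1.08, 0], [0, 0, 0], 1], [[-1.08, -1.47, 0], [0, 0, 0], 1], [[-1.29, -1.87, 0], [0, 0, 0], 1], [[-1.48, -2.29, 0], [0, 0, 0], 1], [[-1.64, -2.72, 0], [0, 0, 0], 1], [[-1.78, -3.15, 0], [0, 0, 0], 1], [[-1.88, -3.60, 0], [0, 0, 0], 1], [[-1.96, -4.05, 0], [0, 0, 0], 1]
171.6 -> 206.6 [[-0.05, -0.45, 0], [0, 0, 0], 1], [[-0.08, -0.91, 0], [0, 0, 0], 1], [[-0.08, -1.37, 0], [0, 0, 0], 1], [[-0.04, -1.82, 0], [0, 0, 0], 1], [[0.01, -2.28, 0], [0, 0, 0], 1], [[0.10, -2.72, 0], [0, 0, 0], 1], [[0.21, -3.17, 0], [0, 0, 0], 1], [[0.35, -3.60, 0], [0, 0, 0], 1], [[0.52, -4.03, 0], [0, 0, 0], 1], [[0.71, -4.44, 0], [0, 0, 0], 1]
206.6 -> 241.6 [[0.22, -0.40, 0], [0, 0, 0], 1], [[0.46, -0.79, 0], [0, 0, 0], 1], [[0.72, -1.16, 0], [0, 0, 0], 1], [[1.01, -1.52, 0], [0, 0, 0], 1], [[1.32, -1.86, 0], [0, 0, 0], 1], [[1.64, -2.17, 0], [0, 0, 0], 1], [[1.99, -2.47, 0], [0, 0, 0], 1], [[2.36, -2.75, 0], [0, 0, 0], 1], [[2.74, -3.00, 0], [0, 0, 0], 1], [[3.13, -3.23, 0], [0, 0, 0], 1]
```

>>> move_arm([
  [[-0.42,0.13,0],[0,0,0],1],
  [[-0.86,0.26,0],[0,0,0],1],
  [[-1.3,0.35,0],[0,0,0],1],
  [[-1.75,0.42,0],[0,0,0],1],
  [[-2.2,0.48,0],[0,0,0],1],
  [[-2.66,0.51,0],[0,0,0],1],
  [[-3.11,0.51,0],[0,0,0],1],
  [[-3.57,0.49,0],[0,0,0],1],
  [[-4.02,0.44,0],[0,0,0],1],
  [[-4.47,0.36,0],[0,0,0],1],
])

```text
time_s: 26.85
ee_pos: [544.6, 195.9, 226.7]
tool_rot: [-3.141, 0.011, -3.004]
ft_force: [6.9, -1.4, -6.7]
finger_gap: 0.231
gripper_force: 58.8
```

```bash
python3 ft.py
```

```text
t 26.85 ang 98.9219276363896 r 73.76233154821927 Ft ccw -6.742472333430101 Fr -3.151571582073437 [ 6.94966479 -1.36775965 -6.66976953]
```

>>> move_arm([
  [[-0.44,-0.11,0],[0,0,0],1],
  [[-0.88,-0.24,0],[0,0,0],1],
  [[-1.31,-0.4,0],[0,0,0],1],
  [[-1.73,-0.58,0],[0,0,0],1],
  [[-2.13,-0.79,0],[0,0,0],1],
  [[-2.53,-1.03,0],[0,0,0],1],
  [[-2.9,-1.28,0],[0,0,0],1],
  [[-3.26,-1.56,0],[0,0,0],1],
  [[-3.61,-1.87,0],[0,0,0],1],
  [[-3.93,-2.19,0],[0,0,0],1],
])

```text
time_s: 27.85
ee_pos: [504.4, 176.5, 226.7]
tool_rot: [3.137, 0.011, -3.004]
ft_force: [5.3, 4.7, -6.7]
finger_gap: 0.229
gripper_force: 59.0
```

```bash
python3 ft.py
```

```text
t 27.85 ang 133.96684831000135 r 74.38490737663754 Ft ccw -6.803372304963924 Fr -0.9407563943784956 [ 5.3497828   4.74608554 -6.66349818]
```

Tracking is good. I continue to about 206°, then measure the height.

>>> move_arm([
  [[-0.3,-0.34,0],[0,0,0],1],
  [[-0.59,-0.7,0],[0,0,0],1],
  [[-0.85,-1.08,0],[0,0,0],1],
  [[-1.08,-1.47,0],[0,0,0],1],
  [[-1.29,-1.87,0],[0,0,0],1],
  [[-1.48,-2.29,0],[0,0,0],1],
  [[-1.64,-2.72,0],[0,0,0],1],
  [[-1.78,-3.15,0],[0,0,0],1],
  [[-1.88,-3.6,0],[0,0,0],1],
  [[-1.96,-4.05,0],[0,0,0],1],
])

```text
time_s: 28.85
ee_pos: [482.2, 137.2, 226.6]
tool_rot: [3.134, 0.004, -3.004]
ft_force: [-2.5, 7.6, -2.5]
finger_gap: 0.233
gripper_force: 59.4
```

>>> move_arm([
  [[-0.05,-0.45,0],[0,0,0],1],
  [[-0.08,-0.91,0],[0,0,0],1],
  [[-0.08,-1.37,0],[0,0,0],1],
  [[-0.04,-1.82,0],[0,0,0],1],
  [[0.01,-2.28,0],[0,0,0],1],
  [[0.1,-2.72,0],[0,0,0],1],
  [[0.21,-3.17,0],[0,0,0],1],
  [[0.35,-3.6,0],[0,0,0],1],
  [[0.52,-4.03,0],[0,0,0],1],
  [[0.71,-4.44,0],[0,0,0],1],
])

```text
time_s: 29.85
ee_pos: [486.8, 91.6, 226.3]
tool_rot: [3.136, -0.003, -3.003]
ft_force: [-8.3, 4.7, 3.2]
finger_gap: 0.234
gripper_force: 59.9
```

```bash
python3 ft.py; python3 ht.py; python3 - <<'E'
from h import *
for c in ("scene","side"):
    im,d=cams.camera(c);P=pts(c,np.ones(d.shape,bool),d)
    X=pts(c,masks_of(c,"screw_top")[0]["region"],d); pl=X[abs(X[:,2]-67)<11]
    print(c,np.median(pl[:,2]),len(pl))
E
```

```text
t 29.85 ang -155.59488345792928 r 75.98023659161038 Ft ccw -7.02394648280856 Fr 5.75593562714897 [-8.34381878  4.71806356  3.1586038 ]
rim 203.82768001685596 4862 plane [ 1.15079517e-02 -4.32894079e-03  2.04265821e+02] xhead 163.5779246192495 601 hub 205.376094606575
scene 69.65392363504498 1459
side 67.82458527276452 2348Traceback (most recent call last):
  File "ht.py", line 15, in <module>
    print("screw top px",top.sum(),np.percentile(z[top],[10,50,90]), "centre",np.median(X[top],0),"rel rim +205:",np.median(z[top])-np.median(z[rim])+205)
                                   ~~~~~~~~~~~~~^^^^^^^^^^^^^^^^^^^
    return _quantile_unchecked(
        a, q, axis, out, overwrite_input, method, keepdims, weights)
    return _ureduce(a,
                    func=_quantile_ureduce_func,
    ...<5 lines>...
                    overwrite_input=overwrite_input,
                    method=method)
    r = func(a, **kwargs)
    result = _quantile(arr,
                       quantiles=q,
    ...<2 lines>...
                       out=out,
                       weights=wgt)
    slices_having_nans = np.isnan(arr[-1, ...])
                                  ~~~^^^^^^^^^
IndexError: index -1 is out of bounds for axis 0 with size 0
```

>>> move_arm([
  [[0.22,-0.31,0],[0,0,0],1],
  [[0.43,-0.62,0],[0,0,0],1],
  [[0.63,-0.91,0],[0,0,0],1],
  [[0.85,-1.2,0],[0,0,0],1],
  [[1.08,-1.48,0],[0,0,0],1],
  [[1.33,-1.74,0],[0,0,0],1],
  [[1.6,-1.99,0],[0,0,0],1],
  [[1.87,-2.23,0],[0,0,0],1],
  [[2.15,-2.46,0],[0,0,0],1],
  [[2.35,-2.67,0],[0,0,0],1],
])

```text
time_s: 31.1
ee_pos: [509.7, 62.5, 226.3]
tool_rot: [3.141, -0.006, -3.003]
ft_force: [-9.5, -1.0, 3.4]
finger_gap: 0.231
gripper_force: 60.0
```

```bash
python3 ft.py;  python3 - <<'E'
from h import *
for c in ("scene","side"):
    im,d=cams.camera(c)
    X=pts(c,masks_of(c,"screw_top")[0]["region"],d); pl=X[abs(X[:,2]-68)<11]
    print(c,np.median(pl[:,2]),len(pl))
E
```

```text
t 31.1 ang -127.43647411965136 r 76.14649110616676 Ft ccw -6.38127887826544 Fr 6.965934039073101 [-9.50137487 -0.95208437  3.37304373]
scene 70.8421135451299 1393
side 69.02561198537353 2313
```

>>> move_arm([
  [[-0.12,0.34,0],[0,0,0],1],
  [[-0.12,0.34,0],[0,0,0],1],
  [[-0.12,0.34,0],[0,0,0],0.3],
  [[-0.12,0.34,0],[0,0,0],-0.2],
  [[-0.12,0.34,0],[0,0,0],-0.2],
  [[-0.12,0.34,0],[0,0,0],-0.2],
  [[-0.12,0.34,1.5],[0,0,0],-0.2],
  [[-0.12,0.34,3.5],[0,0,0],-0.2],
  [[-0.12,0.34,6],[0,0,0],-0.2],
  [[-0.12,0.34,8],[0,0,0],-0.2],
])

```text
time_s: 32.3
ee_pos: [511.5, 66.2, 309.1]
tool_rot: [-3.141, 0.003, -3.003]
ft_force: [-0.3, 0.2, -0.5]
finger_gap: 0.6
gripper_force: 0.0
```

```bash
python3 ft.py; python3 - <<'E'
from h import *
for c in ("scene","side"):
    im,d=cams.camera(c);P=pts(c,np.ones(d.shape,bool),d)
    X=pts(c,masks_of(c,"screw_top")[0]["region"],d); pl=X[abs(X[:,2]-68)<11]
    f=np.hypot(P[:,0]-556,P[:,1]-123); s=P[(f<14)&(P[:,2]>212)&(P[:,2]<245)]
    print(c,np.median(pl[:,2]),len(pl),"screw",np.percentile(s[:,2],[50,75,95]) if len(s) else 0)
    i0=cv2.imread(f"pics/{c}0.png"); cv2.imwrite(f"pics/{c}9.png",im[:,:,::-1])
a=[cv2.resize(cv2.imread(f"pics/{c}9.png"),(400,300)) for c in("scene","side")]
cv2.imwrite("pics/end.png",np.hstack(a))
E
```

```text
t 32.3 ang -128.04306039618723 r 72.17584236528981 Ft ccw 0.1867914731726996 Fr 0.4462788491916908 [-0.3279137   0.23342315 -0.48270527]
scene 70.83443507591494 1374 screw [227.66497905 229.57817967 231.8329489 ]
side 69.01120128954096 2337 screw [225.82790866 228.24601411 229.45424917]
```

View pics/end.png

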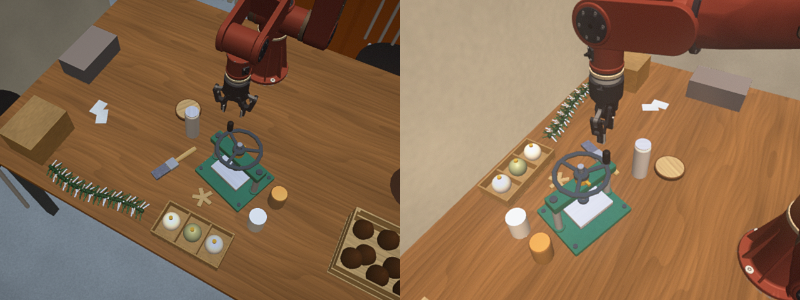

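The arm is clear, the bystanders are undisturbed, and the plate stands 8.0 mm above where it stopped on the disc.

```bash
python3 -c "
from bench import robot
print(robot.close_job())"
```

```text
the job is handed in; nothing more can be done
None
```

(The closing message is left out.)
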